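# Set the twist-lock depth stop on the green case

### The job

Set the depth stop of the orange-headed stand to the green case that lies under it: push the black knob down until you feel the foot of the rod rest on the case, gently enough not to crush the case, keep it lightly pressed there and turn the knob clockwise as far as it goes to lock the rod, then let go. The foot must stay pressed on the case, and the small things beside the stand must be left where they are.

Things in the scene. Friction and masses are not known exactly. Their poses are not given: they have to be found in the camera images.
- stand: fixed stand: grey base plate 122 x 120 x 14 mm, aluminium column at its back, orange head 90 x 36 mm that guides an upright steel rod. Origin on the table under the rod's axis; x points from the rod to the column, z up. The head's top is 154 mm above the table; only the rod and its knob are higher.
- knob_grip (a point): centre of the black bar knob on top of the rod: a bar 44 mm long (its x axis), 14 mm thick (its y axis) and 24 mm high, flat sides, a white line on one half of its top; it is 230 mm above the table when the rod is fully up and goes down with the rod. Take it from above across the 14 mm.
- rod: steel rod (16 mm thick) that carries knob and foot; origin on its axis, 130 mm below the knob's centre. It starts fully up and slides straight down by up to 55 mm. A spring lifts it: 0.6 N at the top, 1.3 N after 45 mm, and 0.3 N friction. Let go unlocked it springs back up; locked it stays.
- foot: black rubber foot, 22 mm across, under the rod; origin at its underside, 100 mm above the table at the start. Under it the loose green case (86 x 61 mm, 30 mm high) lies on an anvil of varying height: its top is 31 to 45 mm below the raised foot, to be found by feel. Each mm pushed past the touch adds about 10 N. About 6 N is right, 18 N crushes the case.
- knob (a joint): angle of the knob, growing clockwise seen from above: 0 = open (bar along the stand's x axis), 1.3 rad = end stop, locked. Starts between 0 and 0.15. From about 0.2 rad an eccentric wedges in the head (under 0.2 N m); from 1.1 rad the rod is clamped and the knob stays by itself. A side load on the knob can shift the rod as it is let go.
- oil_bottle: bystander: small brown dropper bottle standing beside the stand, 34 mm wide, 102 mm high; origin at its underside
- screw_cup: bystander: steel cup with screws, 65 mm wide, 27 mm high, beside the stand; origin at its underside
- bearing: bystander: ball bearing, 22 mm wide, 7 mm high, lying beside the stand; origin at its underside

How it is judged:
By the outcome, as a careful person would: the job done as asked, in the order asked, and still so for the second after the job is handed in, with the robot touching nothing.
It also fails if it takes over 48 s, if anything falls off the work surface, if the arm or the gripper's body presses on something with over 40 N, if the wrist force passes 120 N, or if a joint passes its speed limit or range.

### The arm

A 6-joint arm with a two-finger parallel gripper is mounted at the origin on a cart in front of the work surface, level with it; the furniture and walls round the work are solid. World frame = base frame: x ahead of the robot, y to its left, z up, the work surface at z = 0. Lengths are in m, angles in rad, forces in N, time in s.
With the tool pointing down it reaches from about 0.225 to 0.875 m from the base axis. Payload 3.4 kg.
Tool frame: the origin (TCP) lies at the very end of the fingers, on their centre line; the grasp point (between the pads) lies 19 mm behind it; z points along the fingers, y is the line along which they close (so a half turn about z gives the same grasp; the last joint's range is limited). The gripper opens to 85 mm and grips with 20 to 120 N. Pads are 22 mm wide; open, the fingers measure 114 mm over their backs; the gripper's body (76 mm by 85 mm) begins 54 mm behind the grasp point. The pads swing forward as they close: fully open they stand 13 mm farther back than shut.
Start: joints at [-1.301, 0.276, 1.505, -0, 1.361, -0.121], TCP at [0.219, -0.532, 0.205] pointing down, gripper open.
Joint ranges: [-2.89, 2.89], [-0.75, 2.08], [0.22, 2.7], [-1.18, 4.32], [0.11, 2.71], [-2.7, 2.7]. Speed limits (rad/s): [2.57, 2.57, 3.14, 3.14, 3.14, 3.14].

### API

Orientations are given as a unit quaternion [x, y, z, w].
In Python, from station import robot gives the robot as it stands. Calls block until the motion is done:
- robot.goto(position, orientation): joint-space move of the TCP to a pose.
- robot.line_to(position, ori=None, v=0.15, threshold=None): straight line of the TCP; ori=None keeps the orientation; v is the mean speed in m/s. With threshold (N) it stops when the force on the tool has changed by that much, and returns True; else False.
- robot.move_j(angles): joint-space move.
- robot.gripper_to(opening, f_grip=None): finger opening in m; f_grip is the grip in N (None keeps the last); returns when the fingers have stopped.
- robot.sleep(seconds).
- robot.ik(position, orientation): joint angles nearest the present ones, or None.
- robot.grab_frame(name): name is "scene" or "top"; returns a dict with "frame" (384x512x3 uint8, blue, green, red), "fx", "fy", "cx", "cy" (pixels), "k1" (the pictures are not rectified: a ray, as slopes to the right and down, at radius r is drawn at 1 + k1 r^2 times it, then the intrinsics apply), "extrinsics" (4x4, takes a point from world to camera coordinates). Camera axes: x right, y up, looking along -z (the intrinsics and any distortion apply to the point x, -y, -z); pixel columns grow to the right and rows downward; lengths in m; the calibration is good to about 2 mm. A picture is of the moment at which its call begins. There is no depth.
A pose or a line that the arm cannot do raises robot.Unreachable and nothing moves.
- robot.sign_off(): hands the job in; it is judged then, once.
Readings, each from a call of its own:
- robot.get_time(): time.
- robot.get_joints(): joint angles.
- robot.get_joint_velocities(): joint speeds.
- robot.get_tau(): joint torques, N m.
- robot.get_ee_pos(): TCP position.
- robot.get_ee_rot(): TCP orientation.
- robot.get_contact_force(): force on the tool from outside, world axes, zero at the start.
- robot.get_moment(): the same for the moment, N m.
- robot.get_gripper_width(): finger opening in m.
- robot.get_finger_force(): force on a finger pad.
Only numpy, scipy, OpenCV 4.12 (cv2) and the standard library are available. Lean on these libraries where they do the work, as an engineer would, in place of code of your own. Each camera call takes 0.05 s, during which the arm holds its last target. There are 200 camera calls.

## Working session

There is one attempt and no reset: what is moved stays moved. The work goes in short steps, each a Python script; the robot and the scene stay as the last script left them, time stands still between calls to the robot, and variables do not carry over. Pictures are saved under pics/ and viewed, at most 10 in all, crops included, and the job is handed in when it is done.

```bash
mkdir -p pics; ls; python3 - <<'E'
from station import robot
import cv2,numpy as np
for n in("scene","top"):
    f=robot.grab_frame(n); cv2.imwrite(f"pics/{n}0.png",f["frame"]); print(n,f["fx"],f["cx"],f["cy"],f["k1"],np.round(f["extrinsics"],3).tolist())
print(robot.get_time(),robot.get_ee_rot(),robot.get_gripper_width())
E
```

```text
pics
scene 355.9335705107609 255.61775575315656 188.27341397560824 0.014903094980527614 [[-0.825, -0.565, -0.022, 0.21], [0.308, -0.482, 0.82, -0.385], [-0.474, 0.67, 0.572, -0.551], [0.0, 0.0, 0.0, 1.0]]
top 363.93682581194764 254.94496395529515 194.43900166937578 -0.05231493282223499 [[-0.002, -0.999, 0.043, -0.28], [0.994, 0.002, 0.105, -0.458], [-0.105, 0.043, 0.994, -0.951], [0.0, 0.0, 0.0, 1.0]]
0.1 [ 9.80974744e-01  1.94133695e-01 -4.61398214e-05 -8.11457488e-04] 0.08507905524499097
```

View pics/scene0.png

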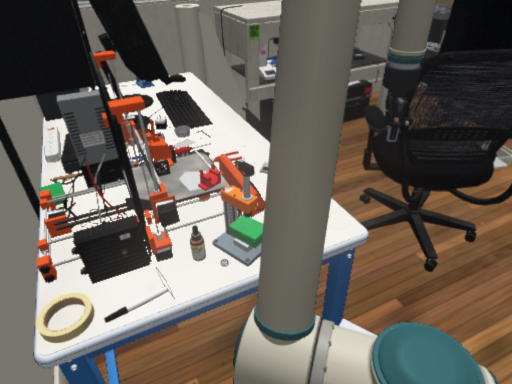

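View pics/top0.png

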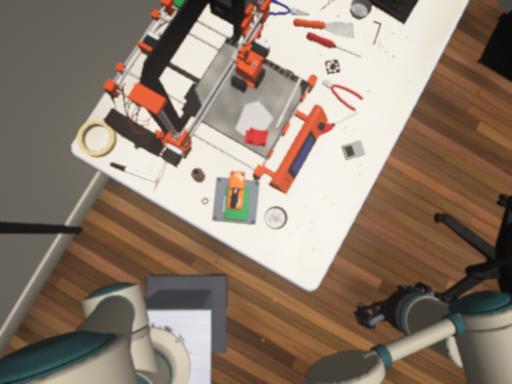

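The top view shows the stand at about (236,198), the bottle at (198,174), the bearing at (205,201) and the cup at (276,217). In the scene view the knob is partly hidden behind the arm, near (245,170). I'll zoom in on both.

```bash
python3 - <<'E'
import cv2,numpy as np
a=cv2.imread("pics/top0.png")[160:235,190:290]; b=cv2.imread("pics/scene0.png")[140:275,180:290]
A=cv2.resize(a,None,fx=5,fy=5,interpolation=2);B=cv2.resize(b,None,fx=2.7,fy=2.7,interpolation=2)
A=cv2.copyMakeBorder(A,0,600-A.shape[0],0,0,0);B=cv2.copyMakeBorder(B,0,600-B.shape[0],0,0,0)
cv2.imwrite("pics/z.png",np.hstack([A,B]))
E
```

```text
(no output)
```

View pics/z.png

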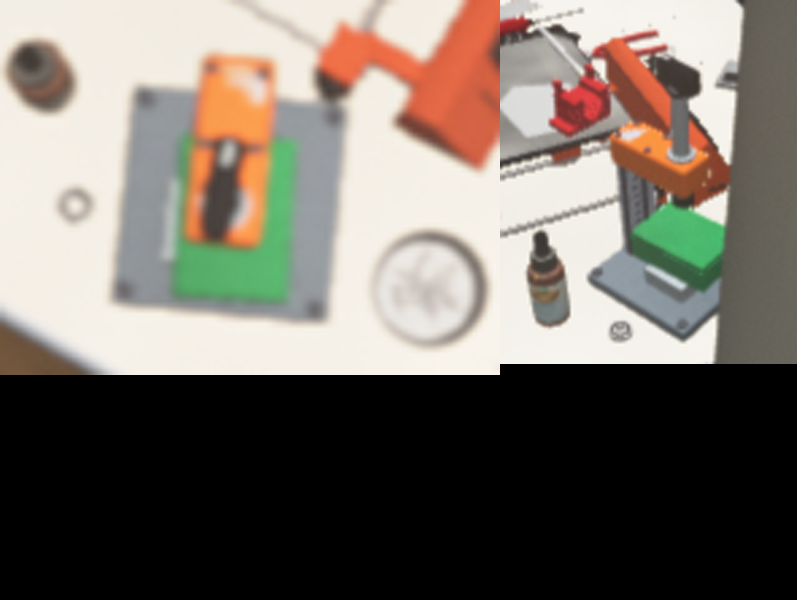

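The zoom shows the knob bar from about (236.5,188) to (232,208) in the top view, with its white half toward the column (+x). In the scene view it sits at about (246,168). Next I'll compute the poses.

```bash
cat > h.py <<'E'
import cv2,numpy as np
def K(f): return np.array([[f["fx"],0,f["cx"]],[0,f["fy"],f["cy"]],[0,0,1]]),np.array([f["k1"],0,0,0.])
def rays(f,px):
    k,d=K(f); n=cv2.undistortPoints(np.float64(px).reshape(-1,1,2),k,d).reshape(-1,2)
    E=np.array(f["extrinsics"]); R,t=E[:3,:3],E[:3,3]
    return -R.T@t, np.c_[n[:,0],-n[:,1],-np.ones(len(n))]@R
def plane(f,px,z):
    c,d=rays(f,px); return c+d*((z-c[2])/d[:,2])[:,None]
def rect(m,o,f,z,hull=True):
    n,l,s,_=cv2.connectedComponentsWithStats(m.astype(np.uint8)); i=1+np.argmax(s[1:,4])
    ys,xs=np.nonzero(l==i); P=plane(f,np.c_[xs+o[0],ys+o[1]],z)[:,:2]
    r=cv2.minAreaRect(np.float32(P*1000)); return len(xs),np.round(P.mean(0),4),r
E
python3 - <<'E'
from station import robot
from h import *
f=robot.grab_frame("top"); o=(225,165); im=f["frame"][165:215,225:255]; h=cv2.cvtColor(im,40)
org=(h[...,0]<18)&(h[...,1]>130)&(h[...,2]>120)
print("head",rect(org,o,f,.154))
dk=(h[...,2]<75); print("knob",rect(dk,o,f,.242))
img=f["frame"]; hs=cv2.cvtColor(img,40)
z=lambda P:[(190+x/5,160+y/5) for x,y in P]
print("plate",np.round(plane(f,z([(135,88),(345,108),(327,320),(113,300)]),.014),4))
print("headc",np.round(plane(f,z([(203,55),(275,60),(262,243),(187,238)]),.154),4))
print("knobends",np.round(plane(f,z([(230,138),(213,235)]),.242),4))
g=robot.grab_frame("scene"); s=g["frame"][155:185,230:265]; hh=cv2.cvtColor(s,cv2.COLOR_BGR2GRAY)
for r in hh[2:26]: print(' '.join('%3d'%v for v in r))
E
```

```text
head (253, array([ 0.4635, -0.2326]), ((456.0950927734375, -230.17916870117188), (85.34950256347656, 32.96521759033203), 0.08259996026754379))
knob (23, array([ 0.4227, -0.2245]), ((423.39276123046875, -224.8128662109375), (5.648705005645752, 23.86191749572754), 82.1217269897461))
plate [[ 0.5065 -0.1767  0.014 ]
 [ 0.4958 -0.2921  0.014 ]
 [ 0.3794 -0.2819  0.014 ]
 [ 0.3903 -0.1658  0.014 ]]
headc [[ 0.5011 -0.2173  0.154 ]
 [ 0.4988 -0.2513  0.154 ]
 [ 0.412  -0.2453  0.154 ]
 [ 0.4143 -0.2102  0.154 ]]
knobends [[ 0.4506 -0.231   0.242 ]
 [ 0.4095 -0.224   0.242 ]]
235 234 232 229 217 206 183 158 137 128 111 126 203 216 227 240 243 243 243 243 243 243 243 243 243 243 243 242 242 242 242 242 242 242 241
180 177 160 142 133 122 107 101  94  98 110 141 210 216 220 239 243 243 243 243 243 243 243 243 243 243 242 242 242 242 242 242 241 241 241
112 106 100  97 101 107  87 107 148 155 168 186 224 226 218 239 242 243 243 243 243 243 243 243 243 243 242 242 242 242 242 242 241 241 241
110 109 135 154 164 137  95 136 201 197 188 166 174 201 213 238 242 243 242 242 242 243 242 242 242 242 
[... 2135 characters left out ...]

 84  85  84  96 117 128 133 133 136 136 138 139 136 105  82  79  80  83  89 101 158 193 234 240 243 243 243 243 243 243 243 243 243 244 243
 84  84  84  85  98 116 129 132 135 135 136 137 136 113 105 104 105 104 107 145 230 239 242 243 243 243 243 243 243 243 242 243 243 243 243
 83  83  82  82  86  98 121 130 133 134 134 137 136 114 107 108 109 106 106 143 234 242 242 243 243 243 243 242 242 242 242 243 243 243 243
 84  83  85  84  82  84 104 124 128 132 134 135 136 115 109 108 108 108 103 124 231 241 242 242 242 242 242 242 242 242 242 243 242 243 243
 83  83  83  85  84  82  87 114 125 130 134 134 135 114 107 107 108 106 103 119 214 239 242 242 242 242 242 242 242 242 242 242 242 243 242
```

```bash
cat >> h.py <<'E'
from scipy.spatial.transform import Rotation as Ro
def down(a): return (Ro.from_euler('z',a)*Ro.from_euler('x',np.pi)).as_quat()
E
python3 - <<'E'
from station import robot
from h import *
g=robot.grab_frame("scene"); c,d=rays(g,[(246.3,177)])
E=np.array(g["extrinsics"])
k,D=K(g)
def proj(p):
    q=E[:3,:3]@p+E[:3,3]; return cv2.projectPoints(np.array([[q[0],-q[1],-q[2]]]),np.zeros(3),np.zeros(3),k,D)[0].ravel()
for p in [(.43,-.2285,.21),(.425,-.228,.21),(.435,-.229,.21),(.43,-.2285,.242)]: print(p,proj(np.array(p)))
for a in (-.17,-1.47,-.17+np.pi,-1.47+np.pi):
  for z in(.30,.17): print(a,z,np.round(robot.ik([.43,-.228,z],down(a)),2))
E
```

```text
(0.43, -0.2285, 0.21) [246.47592742 174.85312526]
(0.425, -0.228, 0.21) [248.1867223  175.61543117]
(0.435, -0.229, 0.21) [244.77680832 174.09601428]
(0.43, -0.2285, 0.242) [245.93600526 162.39070775]
-0.17 0.3 [-0.63  0.1   1.5  -0.    1.54  1.11]
-0.17 0.17 [-0.63  0.17  1.74 -0.    1.23  1.11]
-1.47 0.3 [-0.63  0.1   1.5  -0.    1.54  2.41]
-1.47 0.17 [-0.63  0.17  1.74 -0.    1.23  2.41]
2.971592653589793 0.3 [-0.63  0.1   1.5   0.    1.54 -2.03]
2.971592653589793 0.17 [-0.63  0.17  1.74  0.    1.23 -2.03]
1.6715926535897931 0.3 [-0.63  0.1   1.5   0.    1.54 -0.73]
1.6715926535897931 0.17 [-0.63  0.17  1.74  0.    1.23 -0.73]
```

```bash
python3 - <<'E'
from station import robot
from h import *
q=down(-.17+np.pi)
robot.line_to([.219,-.532,.32],v=.3)
robot.goto([.4305,-.228,.30],q); robot.gripper_to(.05,40)
robot.line_to([.4305,-.228,.255],v=.1)
F0=robot.get_contact_force(); print("air",F0,robot.get_moment(),robot.get_time())
print(robot.line_to([.4305,-.228,.214],v=.06,threshold=3),robot.get_ee_pos(),robot.get_contact_force())
for n in("scene","top"):
    f=robot.grab_frame(n); cv2.imwrite(f"pics/{n}1.png",f["frame"])
a=cv2.imread("pics/top1.png")[160:235,190:290]; b=cv2.imread("pics/scene1.png")[120:220,200:300]
A=cv2.resize(a,(400,300));B=cv2.resize(b,(400,400))
cv2.imwrite("pics/z1.png",np.hstack([cv2.copyMakeBorder(A,0,100,0,0,0),B]))
E
```

```text
air [ 0.03651189  0.2478051  -0.31786103] [ 0.05135979  0.02926486 -0.00712786] 3.4917
False [ 0.43072302 -0.22815807  0.21418269] [ 0.47137878 -0.31159735  0.2401048 ]
```

View pics/z1.png

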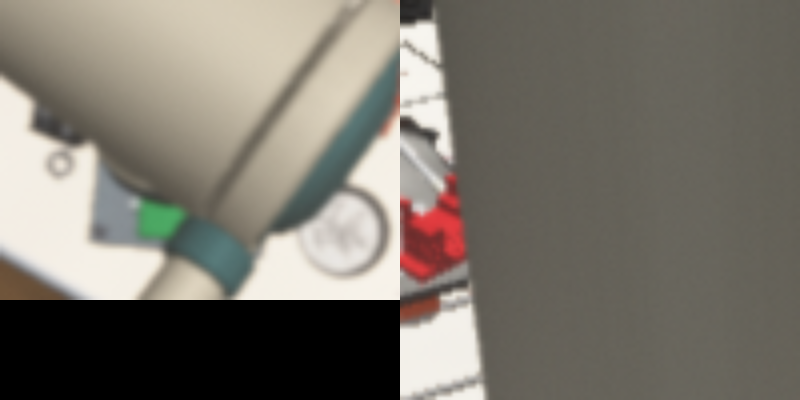

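The arm hides the knob in both views, so from here I work by force. I'll grip with low force and check the side load.

```bash
cat >> h.py <<'E'
def force(r,n=15):
    L=[]
    for _ in range(n): L.append(np.r_[r.get_contact_force(),r.get_moment()]); r.sleep(.01)
    return np.mean(L,0)
E
python3 - <<'E'
from station import robot
from h import *
np.set_printoptions(precision=3,suppress=True)
f0=force(robot); np.save("f0.npy",f0); print("f0",f0)
robot.gripper_to(0,30); print(robot.get_gripper_width(),robot.get_finger_force(),robot.get_ee_pos())
print(force(robot)-f0,robot.get_time())
E
```

```text
f0 [ 0.151 -0.129  0.094  0.005  0.003 -0.022]
0.011321735173328932 29.224331164732575 [ 0.431 -0.227  0.214]
[ 0.42   3.629  0.902  0.574 -0.127  0.017] 5.125
```

```bash
python3 - <<'E'
from station import robot
from h import *
np.set_printoptions(precision=4,suppress=True)
f0=np.load("f0.npy"); p=np.array([.4305,-.228,.214])
for i in range(3):
    p[1]+=.0005; robot.line_to(p,v=.01); print(p,robot.get_ee_pos(),force(robot)-f0)
print(robot.get_time())
E
```

```text
[ 0.4305 -0.2275  0.214 ] [ 0.4305 -0.2273  0.214 ] [ 0.8775  3.6037  0.6688  0.6072 -0.1555  0.0283]
[ 0.4305 -0.227   0.214 ] [ 0.4305 -0.2271  0.214 ] [ 0.6623  2.9478  0.099   0.4968 -0.1637  0.0171]
[ 0.4305 -0.2265  0.214 ] [ 0.4305 -0.2268  0.214 ] [ 0.5591  2.1206  0.15    0.3574 -0.1384  0.0127]
6.25
```

```bash
python3 - <<'E'
from station import robot
from h import *
np.set_printoptions(precision=4,suppress=True)
f0=np.load("f0.npy"); p=np.array([.4305,-.2252,.214])
robot.line_to(p,v=.01); print(robot.get_ee_pos(),force(robot)-f0)
p[2]=.187; print(robot.line_to(p,v=.03,threshold=5),robot.get_ee_pos(),force(robot)-f0)
p[2]=.214-.047; print(robot.line_to(p,v=.005,threshold=3),robot.get_ee_pos(),force(robot)-f0,robot.get_gripper_width())
print(robot.get_time())
E
```

```text
[ 0.4306 -0.2259  0.2142] [ 0.4238 -0.1642  0.2666 -0.064  -0.1152  0.0149]
False [ 0.4305 -0.2253  0.1871] [ 0.567  -1.3088  0.3917 -0.2873 -0.1235  0.0197]
True [ 0.4309 -0.2258  0.1749] [-0.2577 -0.0815  3.7232 -0.0716  0.0069  0.0339] 0.011477320494019786
10.3167
```

```bash
python3 - <<'E'
from station import robot
from h import *
np.set_printoptions(precision=4,suppress=True)
f0=np.load("f0.npy"); p=np.array([.4305,-.2255,robot.get_ee_pos()[2]])
for i in range(12):
    f=force(robot,25)-f0; print(p[2],robot.get_ee_pos(),f)
    if f[2]>6.8: break
    p[2]-=.00015; robot.line_to(p,v=.005)
np.save("p.npy",p); print(robot.get_time())
E
```

```text
0.17485365335773267 [ 0.431  -0.2259  0.1748] [-0.4327  0.0475  3.6316 -0.0185  0.0302  0.0294]
0.17470365335773266 [ 0.4307 -0.2257  0.1748] [ 0.4344 -0.6674  3.9778 -0.1301 -0.091   0.0193]
0.17455365335773265 [ 0.4306 -0.2256  0.1747] [ 0.392  -0.577   4.9382 -0.1625 -0.1183  0.0143]
0.17440365335773264 [ 0.4307 -0.2257  0.1746] [ 0.5113 -0.5292  5.3377 -0.166  -0.1156  0.0208]
0.17425365335773263 [ 0.4307 -0.2257  0.1745] [ 0.3878 -0.6615  5.7376 -0.1621 -0.1001  0.018 ]
0.17410365335773262 [ 0.4307 -0.2257  0.1745] [ 0.3045 -0.6562  6.235  -0.1519 -0.0846  0.0114]
0.1739536533577326 [ 0.4308 -0.2257  0.1744] [ 0.198  -0.482   6.5208 -0.1357 -0.071   0.0106]
0.1738036533577326 [ 0.4308 -0.2257  0.1743] [ 0.2052 -0.5684  6.9906 -0.1296 -0.0649  0.0148]
13.8167
```

```bash
cat > turn.py <<'E'
from station import robot
from h import *
import sys
np.set_printoptions(precision=3,suppress=True)
f0=np.load("f0.npy"); p=np.load("p.npy"); a0=-.17+np.pi
start,end,step,mmax=map(float,sys.argv[1:5]); t=start
while t<end-1e-6:
    t+=step; robot.line_to(p,down(a0-t),v=.02); f=force(robot,10)-f0
    e=robot.get_ee_rot(); ya=2*np.arctan2(e[1],e[0])
    print(round(t,3),round((a0-ya+np.pi)%(2*np.pi)-np.pi,3),robot.get_ee_pos()*1000,f,round(robot.get_time(),2))
    if abs(f[5])>mmax or f[2]>11: break
    p[:2]+=np.clip(f[:2]/1600*.5,-.0008,.0008)
    p[2]+=np.clip((f[2]-7)/4000*.5,-.0002,.0002)
np.save("p.npy",p)
E
python3 turn.py 0 .6 .1 .5
```

```text
0.1 0.1 [ 430.812 -225.647  174.386] [-0.02  -0.139  7.218 -0.101 -0.063 -0.002] 14.15
0.2 0.2 [ 430.647 -225.502  174.331] [ 0.012 -0.243  7.541 -0.03  -0.022  0.012] 14.48
0.3 0.3 [ 430.45  -225.267  174.358] [-0.368  0.453  7.406  0.054  0.027  0.027] 14.82
0.4 0.4 [ 430.24  -225.097  174.365] [-0.242  0.735  7.02   0.046  0.019  0.044] 15.15
0.5 0.5 [ 430.101 -224.846  174.34 ] [-0.641  0.707  7.459  0.034  0.063  0.036] 15.48
0.6 0.6 [ 429.933 -224.707  174.339] [-0.574  0.238  6.787 -0.004  0.047  0.024] 15.82
```

Turning is smooth with low side load, so I'll continue to the end stop.

```bash
python3 turn.py .6 1.1 .1 .5 && python3 turn.py 1.1 1.5 .04 .45
```

```text
0.7 0.7 [ 429.845 -224.645  174.327] [0.096 0.089 6.89  0.005 0.015 0.037] 16.15
0.8 0.8 [ 429.844 -224.573  174.35 ] [-0.159  0.603  7.07   0.04   0.033  0.033] 16.48
0.9 0.9 [ 429.859 -224.435  174.346] [-0.056  0.21   6.939  0.021 -0.004  0.023] 16.82
1.0 1.0 [ 429.887 -224.43   174.357] [ 0.154  0.305  7.047 -0.01  -0.016  0.023] 17.15
1.1 1.1 [ 430.033 -224.399  174.354] [ 0.149  0.174  6.773 -0.017 -0.041  0.037] 17.48
1.14 1.14 [ 430.113 -224.285  174.37 ] [ 0.187  0.433  7.039  0.007 -0.048  0.033] 17.82
1.18 1.18 [ 430.18  -224.321  174.387] [ 0.057  0.043  6.526 -0.022 -0.051  0.034] 18.15
1.22 1.22 [ 430.256 -224.353  174.372] [ 0.324 -0.269  7.119 -0.04  -0.04   0.016] 18.48
1.26 1.26 [ 430.295 -224.396  174.379] [ 0.259 -0.058  6.976 -0.023 -0.024  0.157] 18.82
1.3 1.299 [ 430.35  -224.378  174.383] [ 0.088  0.151  7.13  -0.014 -0.015  0.304] 19.15
1.34 1.339 [ 430.329 -224.336  174.383] [ 0.299  0.124  7.107 -0.008 -0.027  0.463] 19.48
```

```bash
python3 - <<'E'
from station import robot
from h import *
np.set_printoptions(precision=4,suppress=True)
f0=np.load("f0.npy"); p=np.load("p.npy"); a=-.17+np.pi-1.26
robot.line_to(p,down(a),v=.02); print(force(robot)-f0)
robot.gripper_to(.05); print(robot.get_gripper_width(),robot.get_ee_pos(),force(robot)-f0)
p=robot.get_ee_pos(); p[2]=.30; robot.line_to(p,v=.1)
robot.move_j([-1.301,.1,1.505,0,1.361,-.121]); print(robot.get_time(),robot.get_ee_pos())
for n in("scene","top"):
    f=robot.grab_frame(n); cv2.imwrite(f"pics/{n}2.png",f["frame"])
a=cv2.imread("pics/top2.png")[160:235,190:290]; b=cv2.imread("pics/scene2.png")[140:275,180:290]
A=cv2.resize(a,(450,338),interpolation=2);B=cv2.resize(b,(350,430),interpolation=2)
cv2.imwrite("pics/z2.png",np.hstack([cv2.copyMakeBorder(A,0,92,0,0,0),B]))
E
```

```text
[-0.0203  0.1017  6.9649 -0.0337  0.0014  0.1842]
0.049970373770469055 [ 0.4299 -0.2241  0.1734] [-0.0281  0.0429  0.0825  0.005   0.009   0.0316]
23.175 [ 0.2143 -0.511   0.3032]
```

View pics/z2.png

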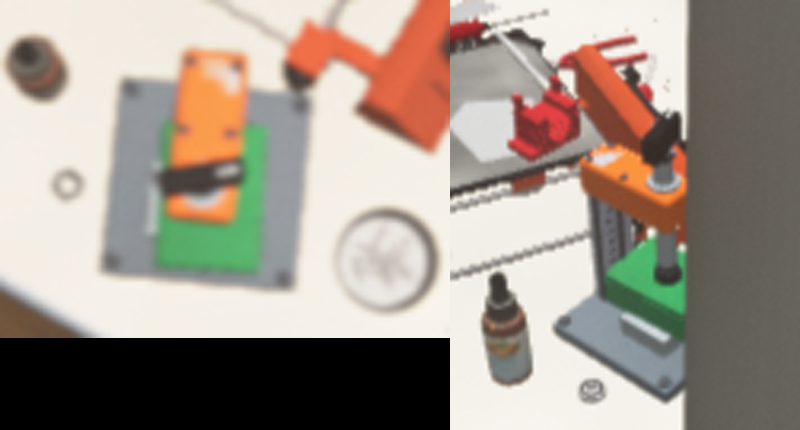

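The knob is now turned to about 1.3 rad (white half to the right), the rod is down with its foot on the green case, and the bottle, bearing and cup haven't moved. Handing in.

```bash
python3 -c "
from station import robot
print(robot.sign_off())"
```

```text
the job is handed in; nothing more can be done
None
```

The depth stop is set and handed in: the foot was pressed on the case with roughly 6 N, the knob turned clockwise to its end stop and let go. In the last pictures the foot was still on the case and the bottle, cup and bearing were where they started; I did not measure the foot's force after letting go.

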